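# Hold the sample lockbox unlocked with its key

### The job

Draw the square-headed key straight up out of the key block, put it into the lock on top of the sample lockbox and, part-way in, wiggle it a few degrees clockwise and then a few degrees anticlockwise to get it past the sticky pins, until its collar sits fully home on the lock face. Then turn it a quarter turn clockwise (seen from above) against the spring and finish holding it there, still gripped and turned, so that the bolt stays back for a colleague. Leave the round-headed key in the block and do not knock the jar, stapler or tag stack about.

Things in the scene. Friction and masses are not known exactly. Their poses are not given: they have to be found in the camera images.
- key: The square-headed loose steel key (70 g) standing upright in the block. Origin at the middle of its lower tip, z up, x along its width; a half turn about z is the same key. Bit 24 mm wide (x), 6 mm thick (y), 12 mm high, lower edge half-round; neck 7 mm across; collar 20 mm across from z = 38 to 42 mm; square flat head 36 mm wide (x), 9 mm thick (y), z = 56 to 92 mm.
- key_bow (a point): Middle of the square key's head, 74 mm above its tip: grip here, across the 9 mm thickness.
- round_key: The other key, to be left alone: same key with an 18 mm wide bit and a round disc head 36 mm across, 9 mm thick. Same frame.
- key_block: Fixed grey plastic block 150 x 52 x 46 mm (x, y, z), origin under its middle, on the table. Two slots in its top, 42 mm deep, 26.5 mm (x) by 9 mm, at x = +38 and -38 mm, hold one key each, collar resting on the top, so key tips stand 8 mm above the table and the keys' x lies along the block's x. Which key is in which slot varies.
- lockbox: Fixed grey steel lockbox, 154 mm (x) x 214 mm (y) over its lid, lid top 80 mm high; origin under its middle. The lock is in the lid on its middle line, 28 mm toward the box's -x side (front). Its bolt shows at the keeper on the front wall and draws back as the lock turns.
- lock_face (a point): Centre of the keyway on the flat steel lock face (46 mm square, 84 mm above the table). Axes as the box. The slot is 27.5 mm long (x), 10.4 mm wide (y), straight down for 22 mm, then an open chamber. In the slot the key can lean only about 10 degrees either way about its axis; it turns freely only fully in, collar on the face, tip 38 mm below it.
- lock_pins (a point): On the slot's axis, 12 mm below the lock face. Two pairs of sprung sticky pins reach into the slot from its long sides, 8 and 16 mm below the face. A straight push hangs up on them (15 to 30 N); the upper pair gives way easily with the key twisted about 8 degrees clockwise, the lower pair with it twisted as much anticlockwise. Alternating so, pressing with under 15 N, works it in.
- lock_cw (a point): Reference direction only: at lock_face, its x axis turned 0.5 rad clockwise (seen from above) from the slot.
- lock_ccw (a point): Reference direction only: at lock_face, its x axis turned 0.5 rad anticlockwise from the slot.
- lock_rotor (a joint): Turn of the lock's rotor, rad: 0 at rest, growing clockwise seen from above to a stop at 1.5. The fully inserted key turns about 10 degrees freely before it drives the rotor; a key turned 90 degrees from the slot gives about 1.35. A spring (0.03 N m at 0, 0.1 N m at the stop) drives it back when let go.
- jar: Bystander: open steel sample jar, 89 mm across, 69 mm high, origin under its middle, loose.
- stapler: Bystander: stapler 138 x 34 x 42 mm, origin under its middle, loose.
- tags: Bystander: small stack of tags 47 x 33 x 10 mm, origin under its middle, loose.
Not all that is in view belongs to the job. Leave any blue or orange look-alike of the key alone.

How it is judged:
On the way, in this order (a step that is already met when the one before it is completed fails the run):
1. the square-headed key is drawn up clear of the key block (height (world z) of key above 0.055 m), for 0.1 s.
2. with its tip part-way into the keyway the key is twisted at least 3 degrees clockwise (z of key in the frame of lock_face between -0.034 and -0.004 m and horizontal distance between key and lock_face below 0.008 m and angle between the x axis of key and the x axis of lock_cw, either way round below 0.448 rad), for 0.05 s.
3. still part-way in, it is twisted at least 3 degrees anticlockwise (z of key in the frame of lock_face between -0.034 and -0.004 m and horizontal distance between key and lock_face below 0.008 m and angle between the x axis of key and the x axis of lock_ccw, either way round below 0.448 rad), for 0.05 s.
4. the key is fully home, collar on the lock face (z of key in the frame of lock_face below -0.035 m and horizontal distance between key and lock_face below 0.006 m and angle between key's own z axis and vertical below 0.15 rad), for 0.1 s.
At the end, for the whole second after the job is handed in: The key is fully home (tip at least 35 mm below the lock face, within 6 mm of its centre, upright within 0.15 rad), within 17 degrees of a quarter turn from the slot, the rotor stands beyond 1.2 rad, and the fingers still grip the key with over 2 N (all of step 4 and value of joint lock_rotor above 1.2 rad and angle between the x axis of key and the y axis of lock_face, either way round below 0.3 rad and contact force between the fingers and key above 2 N); the arm keeps its last pose, push and grip.
It fails at once if the round-headed key is pulled from its place (over 20 mm) (distance of round_key from where it was at the start of the episode above 0.02 m).
It fails at once if the jar, stapler or tags are shoved more than 30 mm (distance of any of jar, stapler, tags from where it was at the start of the episode above 0.03 m).
It also fails if it takes over 56 s, if anything falls off the work surface, if the arm or the gripper's body presses on something with over 40 N, if the wrist force passes 120 N, or if a joint passes its speed limit or range.

### The arm

A 6-joint arm with a two-finger parallel gripper is mounted at the origin on a cart in front of the work surface, level with it; the furniture and walls round the work are solid. World frame = base frame: x ahead of the robot, y to its left, z up, the work surface at z = 0. Lengths are in m, angles in rad, forces in N, time in s.
With the tool pointing down it reaches from about 0.3 to 0.875 m from the base axis. Payload 6.4 kg.
Tool frame: the origin (TCP) lies on the front face of the gripper's body, between the roots of the fingers; the fingertips stand 73 mm ahead of it and the grasp point (between the pads) lies 54 mm ahead of it; z points along the fingers, y is the direction in which the jaws open and shut (so a half turn about z gives the same grasp; the last joint's range is limited). The gripper opens to 85 mm and grips with 20 to 120 N. Pads are 22 mm wide; open, the fingers measure 114 mm over their backs; the gripper's body (76 mm by 85 mm) begins 54 mm behind the grasp point. The pads swing forward as they close: fully open they stand 13 mm farther back than shut.
Start: joints at [1.015, 0.181, 1.607, -0, 1.354, -0.206], TCP at [0.197, 0.54, 0.304] pointing down, gripper open.
Joint ranges: [-2.99, 2.99], [-0.89, 2.07], [0.3, 2.58], [-1.14, 4.28], [0, 2.63], [-3.12, 3.12]. Speed limits (rad/s): [2.57, 2.57, 3.01, 3.14, 3.14, 3.14].

### API

Orientations are given as a unit quaternion [x, y, z, w].
In Python, from workcell import sensors, vision, hand_in gives the robot as it stands.
- The arm moves only by the tool jog_arm, never from a script. Its argument "steps" is a list of rows, each an object of numbers: "claw": the opening, from 0 (shut) to 1 (fully open); "tx", "ty", "tz": the shift along the tool's x, y, z normalised to -1 to 1, where 1 is 0.12 m; "spin": the turn about the tool's z normalised to -1 to 1, where 1 is 45 degrees. In form: [{"claw": .., "tx": .., "ty": .., "tz": .., "spin": ..}, ...]. A call has 1 to 12 rows; each row shifts and turns the commanded pose from where the row before left it, along the tool's axes as they then stand; what a row does not reach is not made up. A row lasts 1/12 s, in which the tool goes at most 41.7 mm and 7.16 degrees, less where a joint would pass 70% of its speed; a pose out of reach is approached as far as the arm can. A call with a number of a shift or a turn outside -1 to 1 is refused whole. A call with a gripper value outside its range is refused whole. The fingers move at their own pace and stop on an object; the grip force is fixed at half the most. Time passes only in rows, so rows that do not move let the fingers close. It gives the time, the measured TCP pose, the force and the opening at its end, in the units of the state.
- sensors.get_state(): the state, without advancing time (a new reading comes with each control period).
- vision.grab_frame(name): name is "scene" or "top" or "wrist"; returns (picture, depth): 400x640x3 uint8, red, green, blue; 400x640 float32, m along the optical axis (not along the pixel's ray), 0 where there is no reading.
- vision.calibration(name): a dict with "intrinsics" (3x3 intrinsics, pixels), "extrinsics" (4x4, takes a point from camera to world coordinates). Camera axes: x right, y down, z forward; pixel columns grow to the right and rows downward; lengths in m; the calibration is good to about 2 mm. A picture is of the moment at which its call begins: read the wrist's pose just before it. calibration takes no time and is no camera call; for the wrist camera it gives the pose at the moment of the call.
- hand_in(): hands the job in, once; it reports no verdict.
Trained networks look in the newest picture that a camera, given by its name, has taken for a name from the list of things; names that differ only in an ending like _2 or _b are one class to them, and where a whole thing is asked for, a point or a joint stands for the part that bears it (a point fixed in the world has none). Each returns a list of dicts, best first, with "confidence" (0 to 1); they miss things now and then, are a little off and sometimes report something else, mostly with a low value. They report only what shows in the picture. A call takes as long as a camera call. They do not tell look-alikes from the thing itself.
- vision.boxes_of(thing, camera): "bbox" ([left, top, right, bottom] in pixels, round what is visible of it).
The state is a dict: "time": time; "q": joint angles; "joint_velocities": joint speeds; "joint_torque": joint torques, N m; "tcp_pos": TCP position; "tool_rot": TCP orientation; "force": force on the tool from outside, world axes, zero at the start; "torque": the same for the moment, N m; "width": finger opening in m.
Only numpy, scipy, OpenCV 4.12 (cv2) and the standard library are available. Lean on these libraries where they do the work, as an engineer would, in place of code of your own. Each camera call takes 0.05 s, during which the arm holds its last target.

## Working session

There is one attempt and no reset: what is moved stays moved. The work goes in short steps, Python scripts to look and compute and a tool call to move; the robot and the scene stay as the last step left them, time stands still between calls to the robot, and variables do not carry over. Pictures are saved under pics/ and viewed, and the job is handed in when it is done.

Besides the shell and the picture viewer there is one more tool, called after "Call:" as name(argument=value, ...) on one line, values as JSON. jog_arm: Moves the arm, as the interface text tells. Scaled input: -1 to 1 covers 0.12 m each way for a shift and 45 degrees each way for a turn. Its arguments: {"type":"object","properties":{"steps":{"type":"array"}},"required":["steps"]}

```bash
mkdir -p pics; ls; python3 - <<'E'
from workcell import sensors, vision
import cv2,numpy as np
print(sensors.get_state())
for c in ["scene","top","wrist"]:
    p,d=vision.grab_frame(c)
    cv2.imwrite(f"pics/{c}0.png",p[:,:,::-1]); np.save(f"pics/{c}0.npy",d)
    k=vision.calibration(c); print(c,np.round(k["intrinsics"],1).tolist(),np.round(k["extrinsics"],4).tolist())
    for t in ["key","round_key","key_block","lockbox","lock_face"]:
        try: print(t,[(np.round(b["bbox"]).astype(int).tolist(),round(b["confidence"],2)) for b in vision.boxes_of(t,c)])
        except Exception as e: print(t,e)
print(sensors.get_state()["time"])
E
```

```text
pics
{'time': 0.0, 'q': array([ 1.01468799e+00,  1.81560817e-01,  1.60803352e+00, -4.50102289e-06,
        1.35382604e+00, -2.06283855e-01]), 'joint_velocities': array([ 0.00112814, -0.00209204, -0.00032742, -0.00039735,  0.00086894,
       -0.00142909]), 'joint_torque': array([ 6.36841451e-04, -4.44876587e+01, -3.51335263e+01, -3.31929205e-04,
        9.04248096e-03,  1.69521502e-05]), 'tcp_pos': array([0.19680703, 0.53979613, 0.3029606 ]), 'tool_rot': array([ 1.74021167e-01,  9.84741488e-01, -8.49086036e-04, -3.37946712e-04]), 'force': array([-0.09994118, -0.2537572 ,  0.51813062]), 'torque': array([0.02150559, 0.01279084, 0.03408045]), 'width': 0.08510778750503552}
scene [[454.2, 0.0, 320.0], [0.0, 454.2, 206.9], [0.0, 0.0, 1.0]] [[0.6569, -0.5638, 0.5005, -0.1894], [-0.7538, -0.5051, 0.4204, -0.7065], [0.0158, -0.6534, -0.7568, 1.2313], [0.0, 0.0, 0.0, 1.0]]
key [([322, 259, 330, 272], 0.58), ([339, 279, 342, 295], 0.57), ([351, 259, 365, 273], 0.52), ([333, 239, 348, 262], 0.45)]
round_key [([372, 273, 386, 289], 0.67), ([340, 262, 394, 304], 0.57)]
key_block [([342, 266, 396, 306], 0.66)]
lockbox [([212, 149, 274, 217], 0.67)]
lock_face [([213, 152, 270, 216], 0.97)]
top [[471.0, 0.0, 322.1], [0.0, 471.0, 201.2], [0.0, 0.0, 1.0]] [[-0.0256, -0.9826, 0.1838, 0.2345], [-0.9997, 0.0256, -0.0025, -0.0863], [-0.0022, -0.1838, -0.983, 1.7536], [0.0, 0.0, 0.0, 1.0]]
key [([376, 193, 386, 204], 0.52), ([354, 211, 361, 221], 0.47), ([354, 232, 360, 238], 0.45)]
round_key [([400, 219, 406, 222], 0.49)]
key_block [([367, 211, 411, 232], 0.83)]
lockbox [([197, 188, 270, 252], 0.77)]
lock_face [([193, 190, 268, 245], 0.82)]
wrist [[350.2, 0.0, 323.6], [0.0, 350.2, 200.0], [0.0, 0.0, 1.0]] [[0.3436, 0.9001, 0.2679, 0.1286], [0.9391, -0.3293, -0.098, 0.5655], [0.0, 0.2853, -0.9584, 0.3739], [0.0, 0.0, 0.0, 1.0]]
key []
round_key []
key_block []
lockbox []
lock_face []
0.9
```

```bash
python3 - <<'E'
import cv2
s=cv2.imread("pics/scene0.png"); t=cv2.imread("pics/top0.png")
cv2.imwrite("pics/s1.png",cv2.resize(s[220:320,290:420],None,fx=6,fy=6,interpolation=2))
cv2.imwrite("pics/t1.png",cv2.resize(t[170:260,330:430],None,fx=6,fy=6,interpolation=2))
E
```

```text
(no output)
```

View pics/scene0.png

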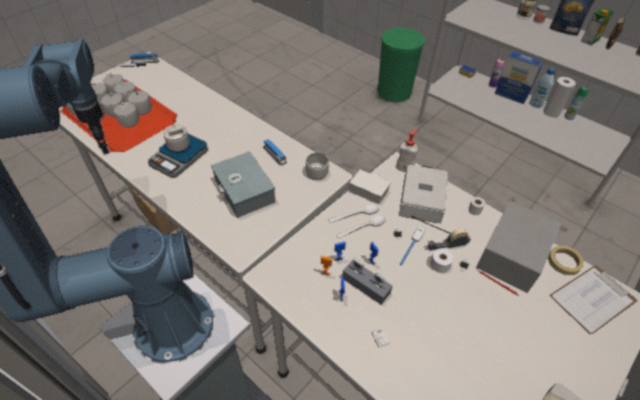

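View pics/top0.png

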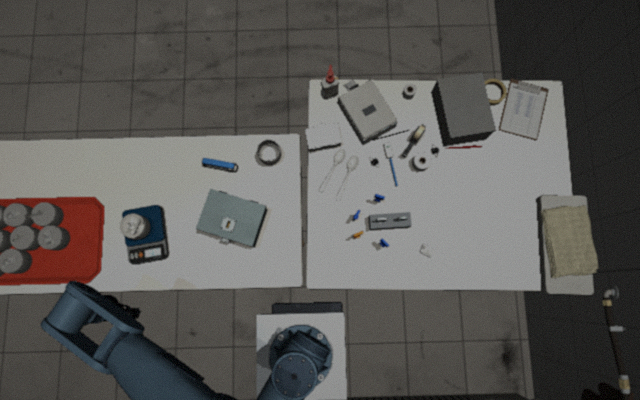

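View pics/wrist0.png

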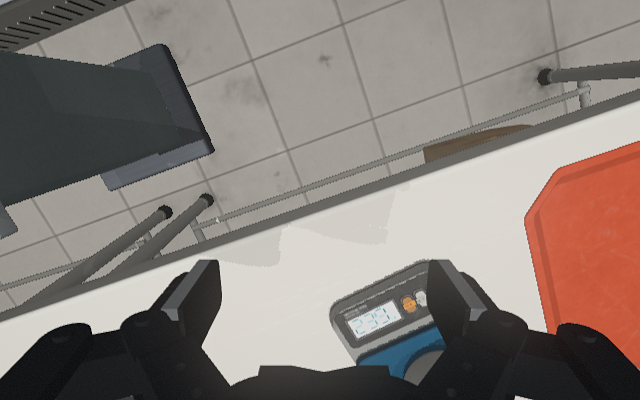

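```bash
echo
```

```text
(no output)
```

View pics/s1.png

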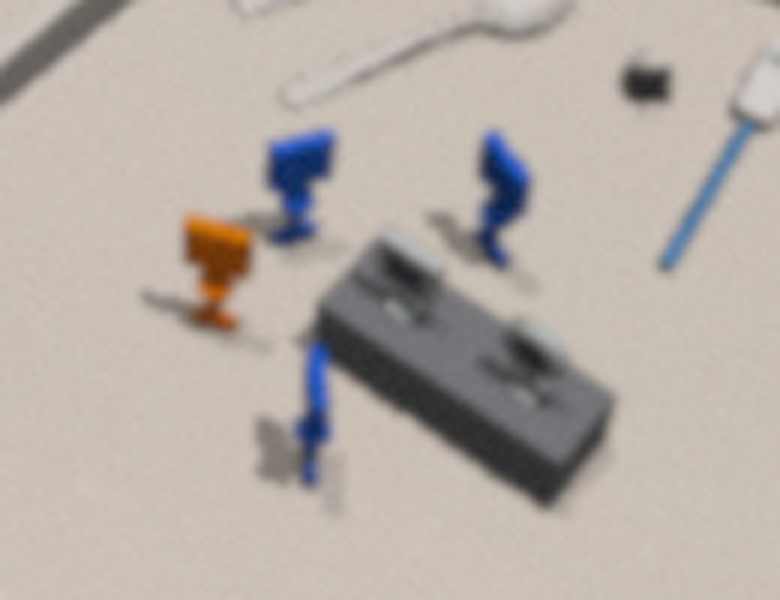

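View pics/t1.png

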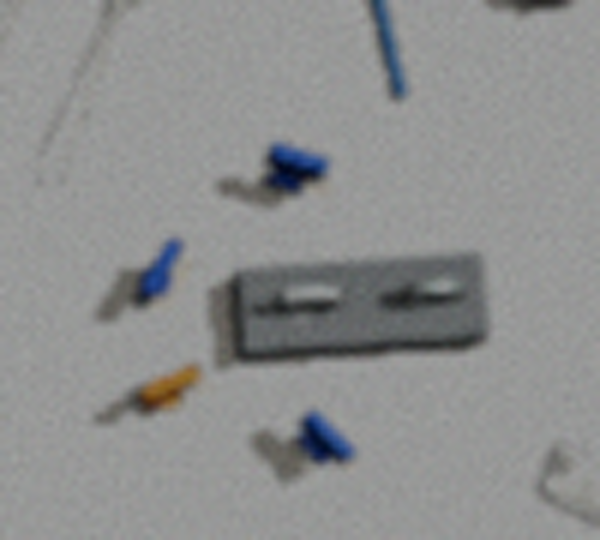

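```bash
cat > h.py <<'E'
import numpy as np
from workcell import vision
def P(c,u,v,z,k=None):
    k=k or vision.calibration(c); K=np.array(k["intrinsics"]);T=np.array(k["extrinsics"])
    r=T[:3,:3]@np.linalg.inv(K)@[u,v,1]; o=T[:3,3]
    return o+r*(z-o[2])/r[2]
def D(c,u,v,d,k=None):
    k=k or vision.calibration(c); K=np.array(k["intrinsics"]);T=np.array(k["extrinsics"])
    return T[:3,3]+T[:3,:3]@np.linalg.inv(K)@[u,v,1]*d
def PJ(c,p,k=None):
    k=k or vision.calibration(c); K=np.array(k["intrinsics"]);T=np.array(k["extrinsics"])
    q=K@(T[:3,:3].T@(np.array(p)-T[:3,3])); return q[:2]/q[2]
E
python3 - <<'E'
from h import *
d=np.load("pics/top0.npy")
for u,v in [(389,221),(380,219),(403,218),(228,224),(197,230),(265,210)]:
    print(u,v,P("top",u,v,.046 if u>300 else .084).round(3), D("top",u,v,d[v,u]).round(3))
E
```

```text
389 221 [ 0.474 -0.333  0.046] [ 0.474 -0.334  0.045]
380 219 [ 0.482 -0.301  0.046] [ 0.475 -0.295  0.095]
403 218 [ 0.483 -0.385  0.046] [ 0.476 -0.376  0.097]
228 224 [0.472 0.248 0.084] [0.478 0.256 0.043]
197 230 [0.454 0.358 0.084] [ 0.466  0.382 -0.006]
265 210 [0.52  0.115 0.084] [0.525 0.12  0.05 ]
```

Candidates: grey steel key with a straight-topped head, left slot (scene 356,264 / top 380,219). Grey round-headed key, right slot (scene 379,278 / top 403,218). Blue decoys at scene (340,250), (374,252) and (342,288), and an orange one at (326,262). I choose the left-slot grey key and will check it close up. First I'll look at the lock from above on the way.

Call:
jog_arm(steps=[{"claw": 0.5,"tx": -0.255,"ty": -0.14,"tz": 0,"spin": 0},{"claw": 0.5,"tx": -0.255,"ty": -0.14,"tz": 0,"spin": 0},{"claw": 0.5,"tx": -0.255,"ty": -0.14,"tz": 0,"spin": 0},{"claw": 0.5,"tx": -0.255,"ty": -0.14,"tz": 0,"spin": 0},{"claw": 0.5,"tx": -0.255,"ty": -0.14,"tz": 0,"spin": 0},{"claw": 0.5,"tx": -0.255,"ty": -0.14,"tz": 0,"spin": 0},{"claw": 0.5,"tx": -0.255,"ty": -0.14,"tz": 0,"spin": 0},{"claw": 0.5,"tx": -0.255,"ty": -0.14,"tz": 0,"spin": 0},{"claw": 0.5,"tx": -0.255,"ty": -0.14,"tz": 0,"spin": 0},{"claw": 0.5,"tx": -0.255,"ty": -0.14,"tz": 0,"spin": 0},{"claw": 0.5,"tx": -0.255,"ty": -0.14,"tz": 0,"spin": 0},{"claw": 0.5,"tx": 0,"ty": 0,"tz": 0,"spin": 0}])

```text
time: 1.9
tcp_pos: [0.4535, 0.2471, 0.3042]
tool_rot: [0.177, 0.984, -0.001, 0.001]
force: [0.2, 0.3, 0.3]
width: 0.0425
```

```bash
cat >> h.py <<'E'
import cv2,pickle
from workcell import sensors
def snap(name,c="wrist"):
    k=vision.calibration(c); s=sensors.get_state(); p,d=vision.grab_frame(c)
    cv2.imwrite(f"pics/{name}.png",p[:,:,::-1]); pickle.dump((p,d,k,s),open(f"pics/{name}.pkl","wb"))
    return p,d,k,s
E
python3 - <<'E'
from h import *
p,d,k,s=snap("w1"); print(s["time"],s["tcp_pos"].round(4),s["tool_rot"].round(4),s["width"],s["q"].round(3),s["force"])
E
```

```text
1.9 [0.4535 0.2471 0.3042] [ 1.765e-01  9.843e-01 -6.000e-04  1.300e-03] 0.0425205276796208 [ 0.27   0.048  1.753 -0.002  1.339 -0.945] [0.20966497 0.34348511 0.29908206]
```

View pics/w1.png

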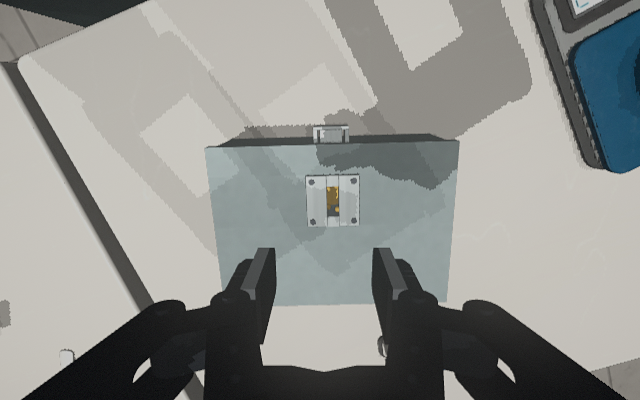

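The wrist view shows the lock plate at about (332,202) with its slot running image-vertical. The bolt keeper is at (331,134), on the front side. Next I'll measure it more finely.

```bash
python3 - <<'E'
from h import *
p,d,k,s=pickle.load(open("pics/w1.pkl","rb"))
c=p[165:240,290:375,::-1]
cv2.imwrite("pics/w1c.png",cv2.resize(c,None,fx=8,fy=8,interpolation=cv2.INTER_NEAREST))
for u,v in [(312,200),(352,200),(250,200),(400,240)]: print(D("wrist",u,v,d[v,u],k).round(4))
E
```

```text
[0.4629 0.233  0.0848]
[0.4751 0.2653 0.0843]
[0.4452 0.1815 0.0804]
[0.5276 0.2937 0.0796]
```

View pics/w1c.png

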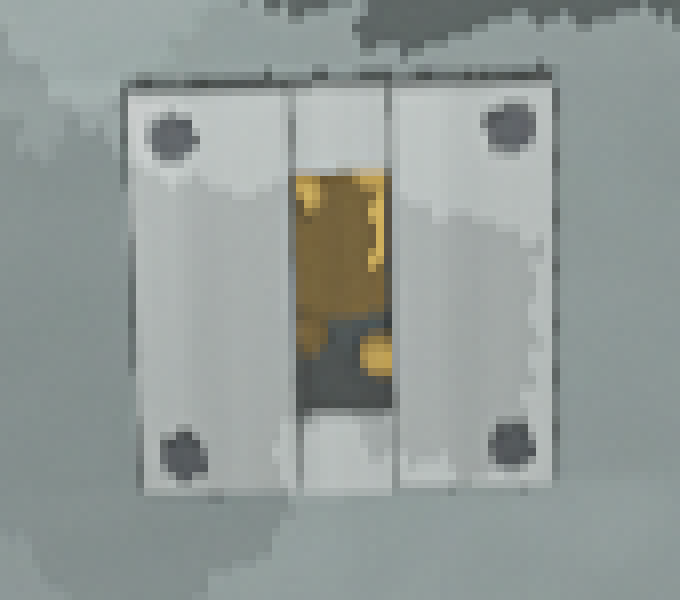

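```bash
python3 - <<'E'
from h import *
p,d,k,s=pickle.load(open("pics/w1.pkl","rb"))
f=lambda u,v:P("wrist",290+u/8-.5,165+v/8-.5,.084,k)
for nm,pts in dict(plate=[(130,88),(551,83),(551,487),(143,495)],screws=[(173,138),(510,128),(513,443),(185,455)],slot=[(295,172),(392,172),(394,409),(299,409)]).items():
    q=np.array([f(*a) for a in pts]); print(nm,q.round(4).tolist(),"c",q.mean(0).round(4))
    dx=((q[3]+q[2])-(q[0]+q[1]))[:2]; dy=((q[0]+q[3])-(q[1]+q[2]))[:2]
    print(np.degrees(np.arctan2(dx[1],dx[0])),np.degrees(np.arctan2(dy[1],dy[0])),np.linalg.norm(dx)/2,np.linalg.norm(dy)/2)
E
```

```text
plate [[0.4411, 0.2357, 0.084], [0.4561, 0.2776, 0.084], [0.4993, 0.2629, 0.084], [0.4845, 0.2204, 0.084]] c [0.4702 0.2491 0.084 ]
-19.092451439942327 -109.42272796156402 0.04583275557035769 0.044819392967938826
screws [[0.4477, 0.238, 0.084], [0.4592, 0.272, 0.084], [0.4929, 0.2607, 0.084], [0.4817, 0.2264, 0.084]] c [0.4704 0.2493 0.084 ]
-18.66046605117637 -108.38381215929334 0.03573830898550816 0.03597266091998375
slot [[0.4557, 0.2489, 0.084], [0.4594, 0.2586, 0.084], [0.4847, 0.2498, 0.084], [0.481, 0.24, 0.084]] c [0.4702 0.2493 0.084 ]
-19.264982583406667 -110.37208253196351 0.026790388348940226 0.010381603533733224
```

Call:
jog_arm(steps=[{"claw": 0.5,"tx": -0.125,"ty": -0.3,"tz": 0,"spin": 0},{"claw": 0.5,"tx": -0.125,"ty": -0.3,"tz": 0,"spin": 0},{"claw": 0.5,"tx": -0.125,"ty": -0.3,"tz": 0,"spin": 0},{"claw": 0.5,"tx": -0.125,"ty": -0.3,"tz": 0,"spin": 0},{"claw": 0.5,"tx": -0.125,"ty": -0.3,"tz": 0,"spin": 0},{"claw": 0.5,"tx": -0.125,"ty": -0.3,"tz": 0,"spin": 0},{"claw": 0.5,"tx": -0.125,"ty": -0.3,"tz": 0,"spin": 0},{"claw": 0.5,"tx": -0.125,"ty": -0.3,"tz": 0,"spin": 0},{"claw": 0.5,"tx": -0.125,"ty": -0.3,"tz": 0,"spin": 0},{"claw": 0.5,"tx": -0.125,"ty": -0.3,"tz": 0,"spin": 0},{"claw": 0.5,"tx": -0.125,"ty": -0.3,"tz": 0,"spin": 0},{"claw": 0.5,"tx": -0.125,"ty": -0.3,"tz": 0,"spin": 0}])

```text
time: 2.95
tcp_pos: [0.471, -0.2171, 0.3041]
tool_rot: [0.174, 0.985, 0.0, 0.0]
force: [1.2, 0.6, 0.6]
width: 0.0428
```

Call:
jog_arm(steps=[{"claw": 0.4,"tx": -0.125,"ty": -0.3,"tz": 0,"spin": 0},{"claw": 0.4,"tx": -0.125,"ty": -0.3,"tz": 0,"spin": 0},{"claw": 0.4,"tx": 0,"ty": 0,"tz": 0,"spin": 0.155},{"claw": 0.4,"tx": 0,"ty": 0,"tz": 0,"spin": 0.155},{"claw": 0.4,"tx": 0,"ty": 0,"tz": 0,"spin": 0.155},{"claw": 0.4,"tx": 0,"ty": 0,"tz": 0,"spin": 0.155},{"claw": 0.4,"tx": 0,"ty": 0,"tz": 0,"spin": 0.155},{"claw": 0.4,"tx": 0,"ty": 0,"tz": 0,"spin": 0.155},{"claw": 0.4,"tx": 0,"ty": 0,"tz": 0,"spin": 0.155},{"claw": 0.4,"tx": 0,"ty": 0,"tz": 0,"spin": 0.155},{"claw": 0.4,"tx": 0,"ty": 0,"tz": 0,"spin": 0.155},{"claw": 0.4,"tx": 0,"ty": 0,"tz": 0,"spin": 0.155}])

```text
time: 3.95
tcp_pos: [0.475, -0.2929, 0.3039]
tool_rot: [0.708, 0.707, 0.0, -0.0]
force: [0.6, 0.4, 0.6]
width: 0.0342
```

Call:
jog_arm(steps=[{"claw": 0.4,"tx": 0,"ty": 0,"tz": 0,"spin": 0}])

```text
time: 4.03
tcp_pos: [0.4749, -0.293, 0.3039]
tool_rot: [0.707, 0.707, 0.0, -0.0]
force: [-0.6, 0.5, 0.3]
width: 0.0343
```

```bash
python3 - <<'E'
from h import *
p,d,k,s=snap("w2"); print(s["time"],s["tcp_pos"].round(4),s["tool_rot"].round(4),s["width"],s["q"].round(3),s["force"])
print([PJ("wrist",(.475,y,.1),k).round() for y in (-.295,-.376)])
E
```

```text
4.0333 [ 0.4749 -0.293   0.3039] [ 7.069e-01  7.073e-01  2.000e-04 -2.000e-04] 0.03431897963987928 [-0.766  0.143  1.65   0.     1.349 -0.766] [-0.56654975  0.52211417  0.33083805]
[array([324., 192.]), array([324., 282.])]
```

View pics/w2.png

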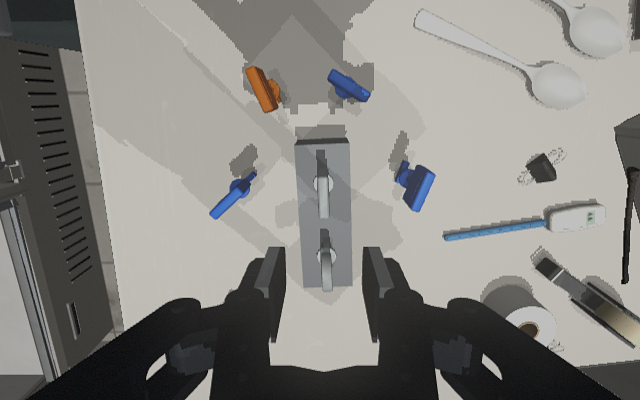

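```bash
python3 - <<'E'
from h import *
p,d,k,s=pickle.load(open("pics/w2.pkl","rb"))
cv2.imwrite("pics/w2c.png",cv2.resize(p[130:300,285:365,::-1],None,fx=3.5*2,fy=3.5,interpolation=cv2.INTER_NEAREST))
cv2.imwrite("pics/w2d.png",cv2.resize(p[145:225,290:355,::-1],None,fx=7,fy=7,interpolation=cv2.INTER_NEAREST))
def g(u,v): return D("wrist",u,v,d[v,u],k)
for r in (175,180,185,190,195,200,205,210,215,245,250,260,270,280,290):
    pts=np.array([g(u,r) for u in range(305,345)])
    m=(pts[:,2]>.085)
    print(r,pts[m].mean(0).round(4) if m.any() else None,m.sum())
# block top fit
pts=[];
vv,uu=np.mgrid[130:300,285:365]
Q=np.array([g(u,v) for u,v in zip(uu.ravel(),vv.ravel())])
b=Q[(abs(Q[:,2]-.046)<.004)]
r=cv2.minAreaRect((b[:,:2]*1000).astype(np.float32)); print(r,b.mean(0))
for u,v in [(345,78),(420,190),(235,195),(265,90)]: print(g(u,v).round(3))
E
```

```text
175 [ 0.4733 -0.2825  0.0915] 11
180 [ 0.4733 -0.2847  0.1   ] 11
185 [ 0.4737 -0.289   0.0994] 12
190 [ 0.4737 -0.2932  0.0992] 12
195 [ 0.4741 -0.2973  0.0997] 11
200 [ 0.4741 -0.3015  0.0996] 11
205 [ 0.4745 -0.3059  0.0994] 12
210 [ 0.4745 -0.3101  0.0996] 10
215 [ 0.4749 -0.3145  0.0996] 11
245 None 0
250 None 0
260 [ 0.4763 -0.3347  0.1416] 11
270 [ 0.4767 -0.3668  0.096 ] 11
280 [ 0.4771 -0.3748  0.0994] 10
290 [ 0.4776 -0.3864  0.0966] 9
((475.6299133300781, -338.1758728027344), (52.083160400390625, 150.64369201660156), 2.3408212661743164) [ 0.47545503 -0.3312529   0.0461884 ]
[ 0.491 -0.207  0.09 ]
[ 0.556 -0.296  0.089]
[ 0.4  -0.3   0.09]
[ 0.429 -0.216  0.089]
```

View pics/w2c.png

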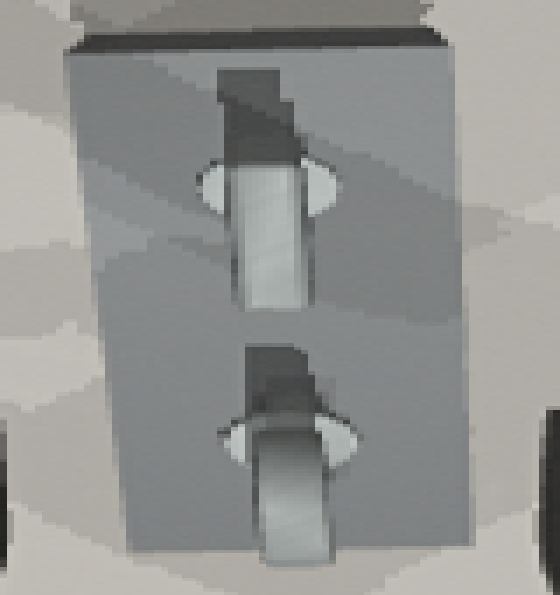

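View pics/w2d.png

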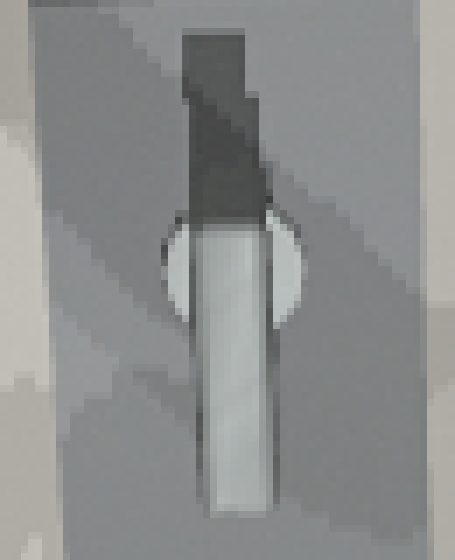

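The upper wrist-view key (324,195) has a flat top at constant z≈0.0995 over 34 mm, so it is the square head. The lower one (326,275) is curved (round). The square key is at about (0.474, -0.300), yawed 2.5°.

Call:
jog_arm(steps=[{"claw": 0.4,"tx": -0.058,"ty": -0.008,"tz": 0,"spin": -0.055},{"claw": 0.4,"tx": 0,"ty": 0,"tz": 0.25,"spin": 0},{"claw": 0.4,"tx": 0,"ty": 0,"tz": 0.25,"spin": 0},{"claw": 0.4,"tx": 0,"ty": 0,"tz": 0.25,"spin": 0},{"claw": 0.4,"tx": 0,"ty": 0,"tz": 0.25,"spin": 0},{"claw": 0.4,"tx": 0,"ty": 0,"tz": 0.2,"spin": 0},{"claw": 0.4,"tx": 0,"ty": 0,"tz": 0.1,"spin": 0},{"claw": 0.4,"tx": 0,"ty": 0,"tz": 0.1,"spin": 0},{"claw": 0.4,"tx": 0,"ty": 0,"tz": 0,"spin": 0}])

```text
time: 4.83
tcp_pos: [0.473, -0.3002, 0.134]
tool_rot: [0.69, 0.724, 0.0, -0.002]
force: [-0.1, 1.1, -0.4]
width: 0.0342
```

```bash
python3 - <<'E'
from h import *
p,d,k,s=snap("w3"); print(s["time"],s["tcp_pos"].round(4),s["tool_rot"].round(4),s["width"],s["force"])
E
```

```text
4.8333 [ 0.473  -0.3002  0.134 ] [ 0.6896  0.7242  0.     -0.0016] 0.034157723704299245 [-0.13955711  1.1159053  -0.43575699]
```

View pics/w3.png

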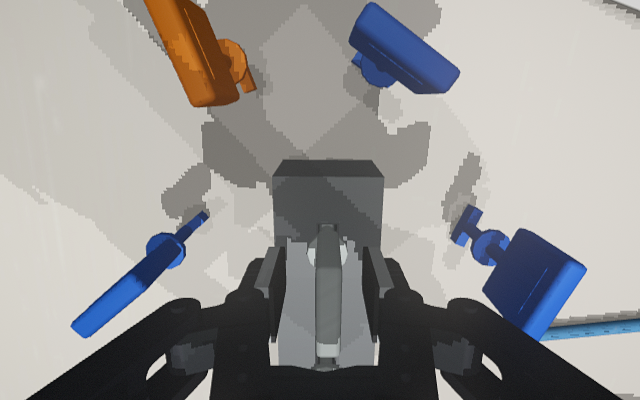

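Call:
jog_arm(steps=[{"claw": 0.4,"tx": 0,"ty": 0.008,"tz": 0,"spin": 0},{"claw": 0,"tx": 0,"ty": 0,"tz": 0,"spin": 0},{"claw": 0,"tx": 0,"ty": 0,"tz": 0,"spin": 0},{"claw": 0,"tx": 0,"ty": 0,"tz": 0,"spin": 0},{"claw": 0,"tx": 0,"ty": 0,"tz": 0,"spin": 0},{"claw": 0,"tx": 0,"ty": 0,"tz": 0,"spin": 0},{"claw": 0,"tx": 0,"ty": 0,"tz": 0,"spin": 0}])

```text
time: 5.47
tcp_pos: [0.4753, -0.3018, 0.1374]
tool_rot: [0.69, 0.723, 0.0, 0.001]
force: [0.3, 0.4, 6.8]
width: 0.0086
```

```bash
python3 - <<'E'
from h import *
p,d,k,s=snap("w4"); print(s["time"],s["tcp_pos"].round(4),s["tool_rot"].round(4),s["width"],s["force"],s["torque"])
E
```

```text
5.4667 [ 0.4753 -0.3018  0.1374] [0.6903 0.7235 0.     0.0014] 0.008575839560752713 [0.32424005 0.43864986 6.84648414] [ 0.10661681 -0.0074609  -0.0140091 ]
```

View pics/w4.png

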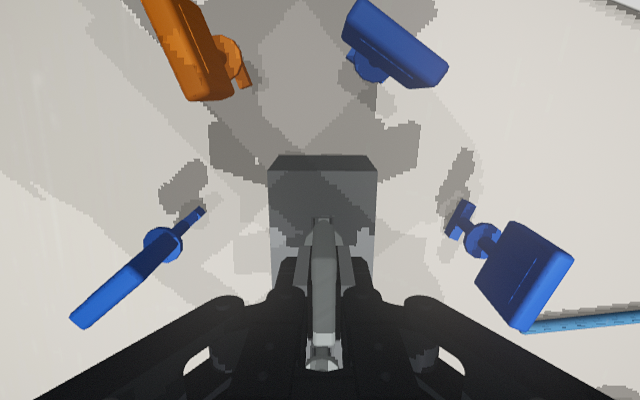

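Call:
jog_arm(steps=[{"claw": 0,"tx": 0,"ty": 0,"tz": -0.04,"spin": 0},{"claw": 0,"tx": 0,"ty": 0,"tz": -0.08,"spin": 0},{"claw": 0,"tx": 0,"ty": 0,"tz": -0.1,"spin": 0},{"claw": 0,"tx": 0,"ty": 0,"tz": -0.1,"spin": 0},{"claw": 0,"tx": 0,"ty": 0,"tz": -0.1,"spin": 0},{"claw": 0,"tx": 0,"ty": 0,"tz": -0.15,"spin": 0},{"claw": 0,"tx": 0,"ty": 0,"tz": -0.2,"spin": 0},{"claw": 0,"tx": 0,"ty": 0,"tz": -0.2,"spin": 0},{"claw": 0,"tx": 0,"ty": 0,"tz": -0.2,"spin": 0},{"claw": 0,"tx": 0,"ty": 0,"tz": 0,"spin": 0},{"claw": 0,"tx": 0,"ty": 0,"tz": 0,"spin": 0}])

```text
time: 6.43
tcp_pos: [0.4752, -0.3016, 0.279]
tool_rot: [0.69, 0.724, 0.0, 0.002]
force: [-0.1, 1.0, -1.0]
width: 0.0085
```

```bash
python3 - <<'E'
from h import *
p,d,k,s=snap("w5"); print(s["time"],s["tcp_pos"].round(4),s["tool_rot"].round(4),s["width"],s["force"],s["torque"],s["q"].round(3))
E
```

```text
6.4333 [ 0.4752 -0.3016  0.279 ] [0.6903 0.7235 0.     0.0023] 0.008500361347225378 [-0.07203704  1.01326738 -1.00902384] [ 0.02866443 -0.0148253   0.00643903] [-0.776  0.175  1.666  0.     1.296 -0.824]
```

View pics/w5.png

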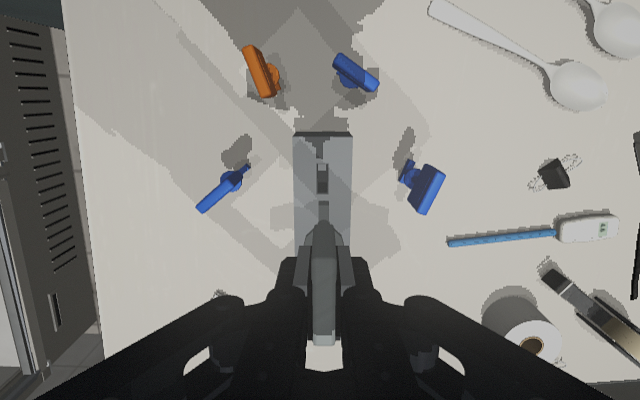

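```bash
cat >> h.py <<'E'
from scipy.spatial.transform import Rotation as Ro
def toolpts(name,u0,u1,v0,v1):
    p,d,k,s=pickle.load(open(f"pics/{name}.pkl","rb"))
    v,u=np.mgrid[v0:v1,u0:u1]; u=u.ravel();v=v.ravel(); dd=d[v,u]
    K=np.array(k["intrinsics"]);T=np.array(k["extrinsics"])
    W=T[:3,3]+(T[:3,:3]@(np.linalg.inv(K)@np.array([u,v,np.ones_like(u)])*dd)).T
    return u,v,(W-s["tcp_pos"])@Ro.from_quat(s["tool_rot"]).as_matrix()
E
python3 - <<'E'
from h import *
p=pickle.load(open("pics/w5.pkl","rb"))[0]
cv2.imwrite("pics/w5c.png",cv2.resize(p[200:360,280:370,::-1],None,fx=5,fy=3.7,interpolation=cv2.INTER_NEAREST))
for nm in ("w4","w5"):
    u,v,t=toolpts(nm,300,345,200,375); t=t*1000
    for r in range(205,370,8):
        m=(v==r)&(t[:,2]<130)&(abs(t[:,1])<8)&(u>310)&(u<335)
        if m.any(): print(nm,r,np.median(t[m],0).round(1), t[m][:,1].min().round(1),t[m][:,1].max().round(1))
E
```

```text
w4 205 [22.4 -0.9 91.3] -6.4 4.7
w4 213 [18.3 -0.9 91.4] -6.5 4.7
w4 221 [  5.7  -0.4 114.8] -6.6 4.7
w4 229 [20.  -0.8 65.7] -6.6 4.7
w4 237 [20.1 -0.8 56.9] -6.4 3.8
w4 245 [19.9 -0.8 49.6] -6.6 3.5
w4 253 [20.  -0.8 42.6] -5.0 3.3
w4 261 [19.3 -0.8 37.8] -4.8 3.2
w4 269 [16.5 -0.8 37.5] -4.8 3.2
w4 277 [13.3 -0.8 37.7] -4.8 3.2
w4 285 [10.4 -0.8 37.3] -4.7 3.2
w4 293 [ 7.2 -0.5 37.4] -4.7 3.2
w4 301 [ 4.1 -0.8 37.4] -4.7 3.3
w4 309 [ 0.9 -0.8 37.4] -4.8 3.2
w4 317 [-2.6 -0.8 37.6] -4.8 3.3
w4 325 [-5.9 -0.8 37.7] -4.9 3.3
w4 333 [-9.  -0.8 37.3] -4.9 3.3
w4 341 [-12.5  -0.8  37.4] -7.3 3.3
w4 349 [-70.5  -0.6 103.4] -7.4 5.3
w4 357 [-64.9  -1.   90.2] -7.5 5.3
w4 365 [-67.7  -1.   87.4] -7.3 5.2
w5 205 [ 14.2  -0.7 117.7] -3.5 2.1
w5 213 [  9.6  -0.7 117.3] -3.5 2.1
w5 221 [  5.2  -0.7 116.2] -3.5 2.1
w5 229 [19.9 -0.4 66.1] -4.9 4.7
w5 237 [20.1 -0.8 57. ] -6.5 3.8
w5 245 [20.1 -0.8 49.4] -6.5 3.5
w5 253 [20.2 -0.8 42.2] -5.5 3.3
w5 261 [19.1 -0.8 38.2] -4.7 3.1
w5 269 [16.3 -0.8 37.8] -4.7 3.1
w5 277 [13.2 -0.8 37.8] -4.8 3.1
w5 285 [10.5 -0.4 37.3] -4.7 3.2
w5 293 [ 7.3 -0.8 37.4] -4.7 3.2
w5 301 [ 4.  -0.8 37.5] -4.7 3.2
w5 309 [ 0.9 -0.8 37.4] -4.8 3.2
w5 317 [-2.5 -0.8 37.6] -4.8 3.3
w5 325 [-5.7 -0.8 37.5] -4.8 3.3
w5 333 [-9.1 -0.8 37.5] -4.9 3.3
w5 341 [-12.6  -0.7  37.5] -4.7 3.4
```

View pics/w5c.png

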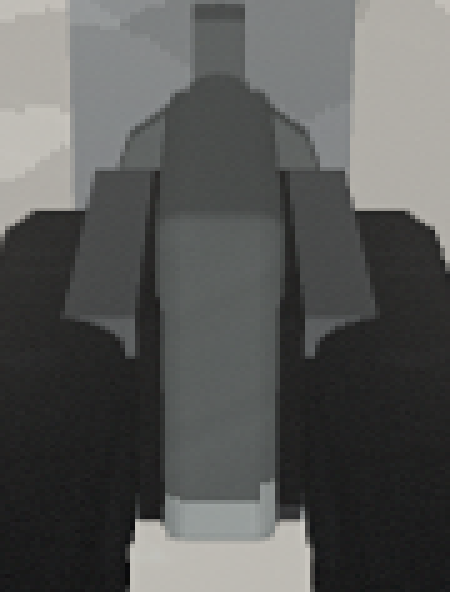

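Call:
jog_arm(steps=[{"claw": 0,"tx": 0.327,"ty": 0.014,"tz": 0,"spin": 0},{"claw": 0,"tx": 0.327,"ty": 0.014,"tz": 0,"spin": 0},{"claw": 0,"tx": 0.327,"ty": 0.014,"tz": 0,"spin": 0},{"claw": 0,"tx": 0.327,"ty": 0.014,"tz": 0,"spin": 0},{"claw": 0,"tx": 0.327,"ty": 0.014,"tz": 0,"spin": 0},{"claw": 0,"tx": 0.327,"ty": 0.014,"tz": 0,"spin": 0},{"claw": 0,"tx": 0.327,"ty": 0.014,"tz": 0,"spin": 0},{"claw": 0,"tx": 0.327,"ty": 0.014,"tz": 0,"spin": 0},{"claw": 0,"tx": 0.327,"ty": 0.014,"tz": 0,"spin": 0},{"claw": 0,"tx": 0.327,"ty": 0.014,"tz": 0,"spin": 0},{"claw": 0,"tx": 0.327,"ty": 0.014,"tz": 0,"spin": 0},{"claw": 0,"tx": 0.327,"ty": 0.014,"tz": 0,"spin": 0}])

```text
time: 7.48
tcp_pos: [0.4713, 0.1721, 0.2749]
tool_rot: [0.69, 0.723, -0.001, -0.001]
force: [0.4, -0.6, -0.5]
width: 0.0083
```

Call:
jog_arm(steps=[{"claw": 0,"tx": 0.327,"ty": 0.014,"tz": 0,"spin": 0},{"claw": 0,"tx": 0.327,"ty": 0.014,"tz": 0,"spin": 0},{"claw": 0,"tx": 0,"ty": 0,"tz": 0,"spin": -0.152},{"claw": 0,"tx": 0,"ty": 0,"tz": 0,"spin": -0.152},{"claw": 0,"tx": 0,"ty": 0,"tz": 0,"spin": -0.152},{"claw": 0,"tx": 0,"ty": 0,"tz": 0,"spin": -0.152},{"claw": 0,"tx": 0,"ty": 0,"tz": 0,"spin": -0.152},{"claw": 0,"tx": 0,"ty": 0,"tz": 0,"spin": -0.152},{"claw": 0,"tx": 0,"ty": 0,"tz": 0,"spin": -0.152},{"claw": 0,"tx": 0,"ty": 0,"tz": 0,"spin": -0.152},{"claw": 0,"tx": 0,"ty": 0,"tz": 0,"spin": -0.152},{"claw": 0,"tx": 0,"ty": 0,"tz": 0,"spin": -0.152}])

```text
time: 8.48
tcp_pos: [0.4713, 0.2485, 0.2746]
tool_rot: [0.161, 0.987, -0.001, -0.002]
force: [0.3, -0.1, -1.1]
width: 0.0081
```

Call:
jog_arm(steps=[{"claw": 0,"tx": 0,"ty": 0,"tz": 0,"spin": 0},{"claw": 0,"tx": 0,"ty": 0,"tz": 0,"spin": 0}])

```text
time: 8.65
tcp_pos: [0.4716, 0.2486, 0.2751]
tool_rot: [0.166, 0.986, -0.0, -0.001]
force: [-0.4, -0.6, -1.8]
width: 0.0086
```

```bash
python3 - <<'E'
from h import *
p,d,k,s=snap("w6"); R=Ro.from_quat(s["tool_rot"]).as_matrix(); A=np.degrees(np.arctan2(R[1,1],R[0,1]))
print(s["time"],s["tcp_pos"].round(4),A,R[:,2].round(4),s["width"],s["force"],s["torque"],s["q"].round(3))
dl=np.array([.4726,.2493,0])-s["tcp_pos"]; print("tool delta units",((R.T@dl)/.12).round(4), "spin",-(71-A)/45)
E
```

```text
8.65 [0.4716 0.2486 0.2751] 70.87963042662918 [-2.4e-03 -6.0e-04 -1.0e+00] 0.008570885952461605 [-0.35833714 -0.550981   -1.76933566] [-0.02877719 -0.05897976  0.02422784] [ 0.262  0.117  1.74   0.     1.287 -0.975]
tool delta units [-0.0104  0.0116  2.2922] spin -0.002674879408240511
```

View pics/w6.png

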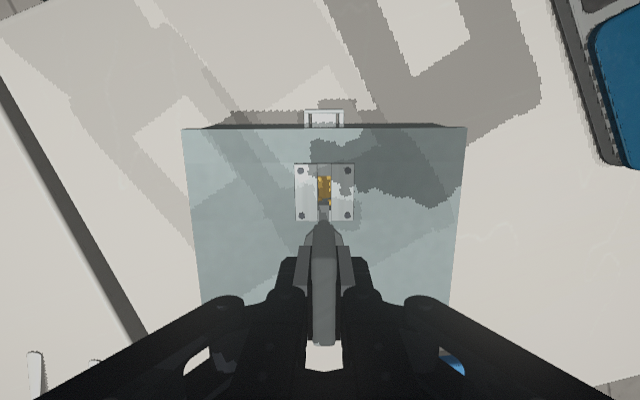

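```bash
python3 - <<'E'
from h import *
p=pickle.load(open("pics/w6.pkl","rb"))[0]
cv2.imwrite("pics/w6c.png",cv2.resize(p[155:245,285:365,::-1],None,fx=7,fy=6.5,interpolation=cv2.INTER_NEAREST))
E
```

```text
(no output)
```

View pics/w6c.png

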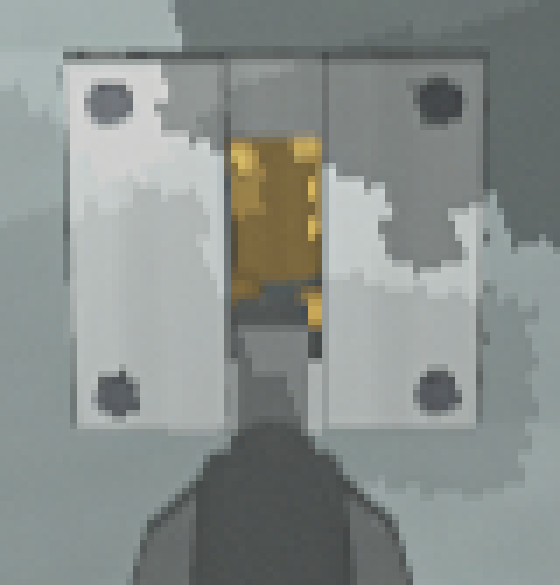

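```bash
python3 - <<'E'
from h import *
p,d,k,s=pickle.load(open("pics/w6.pkl","rb")); R=Ro.from_quat(s["tool_rot"]).as_matrix()
f=lambda u,v:P("wrist",285+u/7-.5,155+v/6.5-.5,.084,k)
for pts in ([(110,102),(440,100),(438,391),(118,395)],[(67,57),(487,55),(478,430),(76,430)]):
    q=np.array([f(*a) for a in pts]); c=q.mean(0); dx=q[3]+q[2]-q[0]-q[1]; print(c.round(4),np.degrees(np.arctan2(dx[1],dx[0])))
    print("lock in tool mm",(R.T@(c-s["tcp_pos"])*1000).round(2))
u,v,t=toolpts("w6",300,345,225,345); t*=1000
for r in (237,245,253,285,301,317):
    m=(v==r)&(t[:,2]<130)&(abs(t[:,1])<8)&(u>312)&(u<335); print(r,np.median(t[m],0).round(1))
u,v,t=toolpts("w6",312,340,200,215); t*=1000
for r in range(203,214,2):
  m=(v==r)&(t[:,2]<140); print(r,t[m].mean(0).round(1),m.sum())
E
```

```text
[0.4703 0.2493 0.084 ] -18.632189350896255
lock in tool mm [  1.05   0.5  191.07]
[0.4701 0.2494 0.084 ] -19.148933924591766
lock in tool mm [  1.33   0.56 191.07]
237 [20.   0.2 57.4]
245 [20.1  0.2 49.4]
253 [20.3  0.2 42.3]
285 [10.4  0.2 37.6]
301 [ 4.1  0.2 37.5]
317 [-2.3  0.1 37.5]
203 [ 1.41e+01 -1.00e-01  1.22e+02] 11
205 [ 1.420e+01 -1.000e-01  1.178e+02] 11
207 [ 1.320e+01 -1.000e-01  1.173e+02] 11
209 [ 1.190e+01 -1.000e-01  1.177e+02] 11
211 [ 1.070e+01 -1.000e-01  1.176e+02] 11
213 [ 9.600e+00 -1.000e-01  1.174e+02] 11
```

Call:
jog_arm(steps=[{"claw": 0,"tx": -0.0075,"ty": 0.0045,"tz": 0,"spin": 0},{"claw": 0,"tx": 0,"ty": 0,"tz": 0.12,"spin": 0},{"claw": 0,"tx": 0,"ty": 0,"tz": 0.12,"spin": 0},{"claw": 0,"tx": 0,"ty": 0,"tz": 0.12,"spin": 0},{"claw": 0,"tx": 0,"ty": 0,"tz": 0.11,"spin": 0},{"claw": 0,"tx": 0,"ty": 0,"tz": 0,"spin": 0},{"claw": 0,"tx": 0,"ty": 0,"tz": 0,"spin": 0}])

```text
time: 9.28
tcp_pos: [0.4729, 0.2488, 0.2193]
tool_rot: [0.165, 0.986, -0.0, -0.001]
force: [-1.2, -0.7, -0.0]
width: 0.0083
```

```bash
cat >> h.py <<'E'
def st():
    s=sensors.get_state(); R=Ro.from_quat(s["tool_rot"]).as_matrix(); A=np.degrees(np.arctan2(R[1,1],R[0,1]))
    print("t",round(s["time"],2),"tcp",s["tcp_pos"].round(4),"tip depth mm",((.084-(s["tcp_pos"][2]-.1295))*1000).round(1),"twist cw",round(71-A,2),"tilt",R[:2,2].round(4),"F",s["force"].round(1),"T",s["torque"].round(2),"w",round(s["width"],4),"q6",s["q"][5].round(3))
E
python3 - <<'E'
from h import *
st(); p,d,k,s=snap("w7")
u,v,t=toolpts("w7",300,345,225,345); t*=1000
for r in (245,253,285,317):
    m=(v==r)&(t[:,2]<130)&(abs(t[:,1])<8)&(u>312)&(u<335); print(r,np.median(t[m],0).round(1))
cv2.imwrite("pics/w7c.png",cv2.resize(p[120:270,260:390,::-1],None,fx=5,fy=4,interpolation=cv2.INTER_NEAREST))
E
```

```text
t 9.28 tcp [0.4729 0.2488 0.2193] tip depth mm -5.8 twist cw -0.01 tilt [-0.002  -0.0005] F [-1.2 -0.7 -0. ] T [ 0.02 -0.05 -0.  ] w 0.0083 q6 -0.977
245 [20.1  0.3 49.3]
253 [20.1  0.2 42.5]
285 [10.5  0.2 37.3]
317 [-2.5  0.3 37.6]
```

View pics/w7c.png

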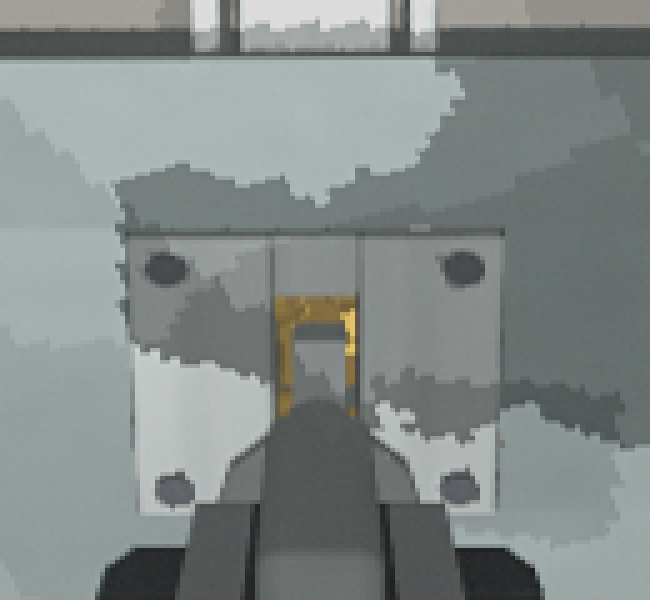

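```bash
python3 - <<'E'
from h import *
p,d,k,s=pickle.load(open("pics/w7.pkl","rb")); R=Ro.from_quat(s["tool_rot"]).as_matrix()
f=lambda u,v:P("wrist",260+u/5-.5,120+v/4-.5,.084,k)
for pts in ([(167,269),(464,268),(460,488),(175,489)],[(127,233),(504,232),(497,514),(137,514)]):
    q=np.array([f(*a) for a in pts]); c=q.mean(0); dx=q[3]+q[2]-q[0]-q[1]; print(c.round(4),np.degrees(np.arctan2(dx[1],dx[0])))
    print("lock in tool mm",(R.T@(c-s["tcp_pos"])*1000).round(2))
u,v,t=toolpts("w7",312,340,195,222); t*=1000
for r in range(198,222,2):
  m=(v==r)&(t[:,2]<133)&(abs(t[:,1])<6); print(r,t[m].mean(0).round(1),m.sum())
E
```

```text
[0.4703 0.2492 0.084 ] -18.685433759713145
lock in tool mm [  2.36  -0.29 135.27]
[0.4697 0.2494 0.084 ] -18.847869446375327
lock in tool mm [  2.95  -0.32 135.27]
198 [nan nan nan] 0
200 [nan nan nan] 0
202 [ 1.410e+01 -1.000e-01  1.237e+02] 11
204 [ 1.430e+01 -1.000e-01  1.194e+02] 11
206 [ 1.370e+01 -1.000e-01  1.174e+02] 11
208 [ 1.750e+01 -1.000e-01  1.019e+02] 12
210 [ 1.130e+01 -1.000e-01  1.174e+02] 11
212 [ 1.010e+01 -1.000e-01  1.176e+02] 11
214 [ 8.900e+00 -1.000e-01  1.175e+02] 11
216 [ 7.800e+00 -1.000e-01  1.174e+02] 11
218 [ 6.70e+00 -1.00e-01  1.17e+02] 11
220 [ 5.400e+00 -1.000e-01  1.173e+02] 11<stdin>:9: RuntimeWarning: Mean of empty slice.
  ret = um.true_divide(
```

Call:
jog_arm(steps=[{"claw": 0,"tx": 0.003,"ty": -0.001,"tz": 0.03,"spin": 0},{"claw": 0,"tx": 0,"ty": 0,"tz": 0.035,"spin": 0},{"claw": 0,"tx": 0,"ty": 0,"tz": 0.035,"spin": 0},{"claw": 0,"tx": 0,"ty": 0,"tz": 0,"spin": 0}])

```text
time: 9.67
tcp_pos: [0.4725, 0.2488, 0.2072]
tool_rot: [0.164, 0.986, -0.0, -0.0]
force: [0.8, 0.2, -1.3]
width: 0.0084
```

```bash
python3 -c "
from h import *
st()"
```

```text
t 9.67 tcp [0.4725 0.2488 0.2072] tip depth mm 6.3 twist cw -0.07 tilt [-0.001  -0.0003] F [ 0.8  0.2 -1.3] T [ 0.03  0.02 -0.05] w 0.0084 q6 -0.978
```

Tip is 6 mm in with no contact force. Twist clockwise 8°.

Call:
jog_arm(steps=[{"claw": 0,"tx": 0,"ty": 0,"tz": 0,"spin": 0.09},{"claw": 0,"tx": 0,"ty": 0,"tz": 0,"spin": 0.09},{"claw": 0,"tx": 0,"ty": 0,"tz": 0,"spin": 0},{"claw": 0,"tx": 0,"ty": 0,"tz": 0.02,"spin": 0},{"claw": 0,"tx": 0,"ty": 0,"tz": 0.02,"spin": 0},{"claw": 0,"tx": 0,"ty": 0,"tz": 0,"spin": 0}])

```text
time: 10.17
tcp_pos: [0.4726, 0.2486, 0.2024]
tool_rot: [0.233, 0.972, -0.0, -0.0]
force: [-0.4, -0.9, -2.2]
width: 0.0084
```

```bash
python3 -c "
from h import *
st()"
```

```text
t 10.17 tcp [0.4726 0.2486 0.2024] tip depth mm 11.1 twist cw 7.94 tilt [-0.0011 -0.0007] F [-0.4 -0.9 -2.2] T [-0.34  0.13 -0.02] w 0.0084 q6 -0.838
```

Call:
jog_arm(steps=[{"claw": 0,"tx": 0,"ty": 0,"tz": 0.02,"spin": 0},{"claw": 0,"tx": 0,"ty": 0,"tz": 0,"spin": 0},{"claw": 0,"tx": 0,"ty": 0,"tz": 0,"spin": 0}])

```text
time: 10.42
tcp_pos: [0.4726, 0.2488, 0.2001]
tool_rot: [0.233, 0.972, -0.0, -0.001]
force: [-1.0, -2.5, -2.3]
width: 0.0082
```

```bash
python3 -c "
from h import *
st()"
```

```text
t 10.42 tcp [0.4726 0.2488 0.2001] tip depth mm 13.4 twist cw 8.0 tilt [-0.0012 -0.0004] F [-1.  -2.5 -2.3] T [-0.5   0.23 -0.04] w 0.0082 q6 -0.837
```

Call:
jog_arm(steps=[{"claw": 0,"tx": 0,"ty": 0,"tz": 0,"spin": -0.09},{"claw": 0,"tx": 0,"ty": 0,"tz": 0,"spin": -0.09},{"claw": 0,"tx": 0,"ty": 0,"tz": 0,"spin": -0.09},{"claw": 0,"tx": 0,"ty": 0,"tz": 0,"spin": -0.09},{"claw": 0,"tx": 0,"ty": 0,"tz": 0,"spin": 0},{"claw": 0,"tx": 0,"ty": 0,"tz": 0.02,"spin": 0},{"claw": 0,"tx": 0,"ty": 0,"tz": 0.02,"spin": 0},{"claw": 0,"tx": 0,"ty": 0,"tz": 0,"spin": 0}])

```text
time: 11.08
tcp_pos: [0.4739, 0.2489, 0.1965]
tool_rot: [0.095, 0.995, 0.0, 0.001]
force: [3.2, -1.6, -3.8]
width: 0.0082
```

```bash
python3 -c "
from h import *
st()"
```

```text
t 11.08 tcp [0.4739 0.2489 0.1965] tip depth mm 17.0 twist cw -8.06 tilt [0.0027 0.    ] F [ 3.2 -1.6 -3.8] T [-0.37 -0.65 -0.14] w 0.0082 q6 -1.117
```

Call:
jog_arm(steps=[{"claw": 0,"tx": -0.008,"ty": -0.004,"tz": 0.02,"spin": 0},{"claw": 0,"tx": 0,"ty": 0,"tz": 0.02,"spin": 0},{"claw": 0,"tx": 0,"ty": 0,"tz": 0,"spin": 0}])

```text
time: 11.33
tcp_pos: [0.4738, 0.2484, 0.1907]
tool_rot: [0.095, 0.996, 0.0, -0.0]
force: [1.7, -0.3, -1.1]
width: 0.0085
```

```bash
python3 -c "
from h import *
st()"
```

```text
t 11.33 tcp [0.4738 0.2484 0.1907] tip depth mm 22.8 twist cw -8.13 tilt [0.     0.0004] F [ 1.7 -0.3 -1.1] T [-0.06 -0.06 -0.03] w 0.0085 q6 -1.121
```

Both pin pairs are passed (22.8 mm, low force). Straightening and going down.

Call:
jog_arm(steps=[{"claw": 0,"tx": 0,"ty": 0,"tz": 0.03,"spin": 0},{"claw": 0,"tx": 0,"ty": 0,"tz": 0,"spin": 0.09},{"claw": 0,"tx": 0,"ty": 0,"tz": 0,"spin": 0.09},{"claw": 0,"tx": 0,"ty": 0,"tz": 0.02,"spin": 0},{"claw": 0,"tx": 0,"ty": 0,"tz": 0.02,"spin": 0},{"claw": 0,"tx": 0,"ty": 0,"tz": 0,"spin": 0}])

```text
time: 11.83
tcp_pos: [0.4733, 0.2483, 0.1818]
tool_rot: [0.163, 0.987, -0.0, -0.001]
force: [-0.1, -0.2, -1.4]
width: 0.0082
```

```bash
python3 -c "
from h import *
st()"
```

```text
t 11.83 tcp [0.4733 0.2483 0.1818] tip depth mm 31.7 twist cw -0.18 tilt [-0.0013 -0.    ] F [-0.1 -0.2 -1.4] T [-0.02  0.02 -0.03] w 0.0082 q6 -0.982
```

Call:
jog_arm(steps=[{"claw": 0,"tx": 0,"ty": 0,"tz": 0.02,"spin": 0},{"claw": 0,"tx": 0,"ty": 0,"tz": 0.02,"spin": 0},{"claw": 0,"tx": 0,"ty": 0,"tz": 0.02,"spin": 0},{"claw": 0,"tx": 0,"ty": 0,"tz": 0.01,"spin": 0},{"claw": 0,"tx": 0,"ty": 0,"tz": 0,"spin": 0}])

```text
time: 12.25
tcp_pos: [0.4739, 0.2484, 0.1754]
tool_rot: [0.164, 0.986, -0.0, 0.0]
force: [-3.8, -3.4, 9.5]
width: 0.0082
```

```bash
python3 -c "
from h import *
st(); p,d,k,s=snap('w8')
cv2.imwrite('pics/w8c.png',p[:,:,::-1])"
```

```text
t 12.25 tcp [0.4739 0.2484 0.1754] tip depth mm 38.1 twist cw -0.12 tilt [-0.     -0.0001] F [-3.8 -3.4  9.5] T [-0.3   0.82  0.03] w 0.0082 q6 -0.98
```

View pics/w8c.png

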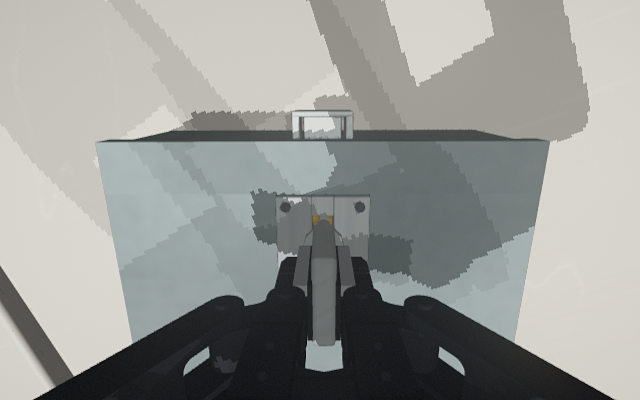

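Fully home at 38 mm, pressing 9.5 N. Relieving the side load, then turning clockwise about the key's axis.

Call:
jog_arm(steps=[{"claw": 0,"tx": 0.008,"ty": -0.004,"tz": 0,"spin": 0},{"claw": 0,"tx": 0,"ty": 0,"tz": 0,"spin": 0},{"claw": 0,"tx": 0,"ty": -0.002,"tz": 0,"spin": 0.12},{"claw": 0,"tx": 0,"ty": -0.002,"tz": 0,"spin": 0.12},{"claw": 0,"tx": 0,"ty": -0.002,"tz": 0,"spin": 0.12},{"claw": 0,"tx": 0,"ty": 0,"tz": 0,"spin": 0}])

```text
time: 12.8
tcp_pos: [0.4732, 0.2476, 0.1754]
tool_rot: [0.304, 0.953, 0.0, 0.001]
force: [-0.7, 0.4, 7.4]
width: 0.0081
```

```bash
python3 -c "
from h import *
st()"
```

```text
t 12.8 tcp [0.4732 0.2476 0.1754] tip depth mm 38.1 twist cw 16.38 tilt [0.0018 0.0002] F [-0.7  0.4  7.4] T [-0.24  0.29 -0.04] w 0.0081 q6 -0.693
```

Call:
jog_arm(steps=[{"claw": 0,"tx": 0,"ty": -0.002,"tz": 0,"spin": 0.12},{"claw": 0,"tx": 0,"ty": -0.002,"tz": 0,"spin": 0.12},{"claw": 0,"tx": 0,"ty": -0.002,"tz": 0,"spin": 0.12},{"claw": 0,"tx": 0,"ty": -0.002,"tz": 0,"spin": 0.12},{"claw": 0,"tx": 0,"ty": -0.002,"tz": 0,"spin": 0.12},{"claw": 0,"tx": 0,"ty": -0.002,"tz": 0,"spin": 0.12},{"claw": 0,"tx": 0,"ty": -0.002,"tz": 0,"spin": 0.12},{"claw": 0,"tx": 0,"ty": -0.002,"tz": 0,"spin": 0.12},{"claw": 0,"tx": 0,"ty": 0,"tz": 0,"spin": 0}])

```text
time: 13.55
tcp_pos: [0.4716, 0.2463, 0.1754]
tool_rot: [0.633, 0.774, 0.0, 0.001]
force: [-1.7, -2.0, 8.5]
width: 0.0084
```

```bash
python3 -c "
from h import *
st()"
```

```text
t 13.55 tcp [0.4716 0.2463 0.1754] tip depth mm 38.1 twist cw 59.57 tilt [ 0.0016 -0.0002] F [-1.7 -2.   8.5] T [-0.35  0.37  0.04] w 0.0084 q6 0.059
```

Call:
jog_arm(steps=[{"claw": 0,"tx": 0,"ty": -0.002,"tz": 0,"spin": 0.12},{"claw": 0,"tx": 0,"ty": -0.002,"tz": 0,"spin": 0.12},{"claw": 0,"tx": 0,"ty": -0.002,"tz": 0,"spin": 0.12},{"claw": 0,"tx": 0,"ty": -0.002,"tz": 0,"spin": 0.12},{"claw": 0,"tx": 0,"ty": -0.002,"tz": 0,"spin": 0.12},{"claw": 0,"tx": 0,"ty": -0.002,"tz": 0,"spin": 0.12},{"claw": 0,"tx": 0,"ty": 0,"tz": 0,"spin": 0},{"claw": 0,"tx": 0,"ty": 0,"tz": 0,"spin": 0},{"claw": 0,"tx": 0,"ty": 0,"tz": 0,"spin": 0}])

```text
time: 14.3
tcp_pos: [0.4701, 0.2464, 0.1754]
tool_rot: [0.823, 0.569, 0.0, 0.001]
force: [-1.9, -3.0, 8.1]
width: 0.0082
```

```bash
python3 - <<'E'
from h import *
st(); p,d,k,s=snap("w9"); snap("s9","scene")
u,v,t=toolpts("w9",290,355,225,345); t*=1000
for r in (245,253,277,285,301,317,333):
    m=(v==r)&(t[:,2]<45)&(abs(t[:,1])<9)&(t[:,2]>35)
    if m.any(): print(r,np.median(t[m],0).round(2))
cv2.imwrite("pics/w9c.png",cv2.resize(p[170:370,250:400,::-1],None,fx=4,fy=3,interpolation=cv2.INTER_NEAREST))
E
```

```text
t 14.3 tcp [0.4701 0.2464 0.1754] tip depth mm 38.1 twist cw 91.68 tilt [ 0.0014 -0.0003] F [-1.9 -3.   8.1] T [-0.42  0.4   0.05] w 0.0082 q6 0.621
253 [19.86 -0.59 42.53]
277 [12.25 -0.09 39.28]
285 [10.77  0.09 36.45]
301 [ 4.03 -0.61 37.26]
317 [-2.41 -0.44 37.21]
333 [-9.25 -0.8  37.44]
```

View pics/w9c.png

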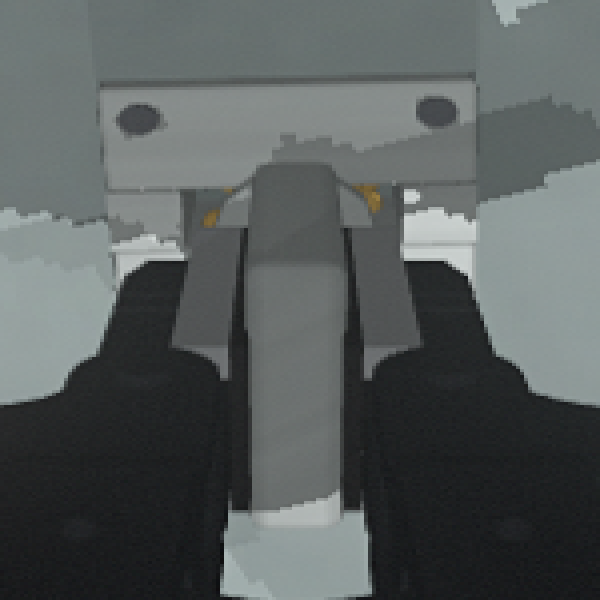

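View pics/w9.png

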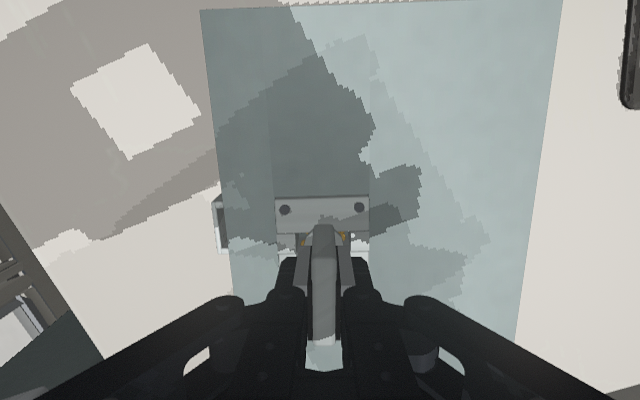

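View pics/s9.png

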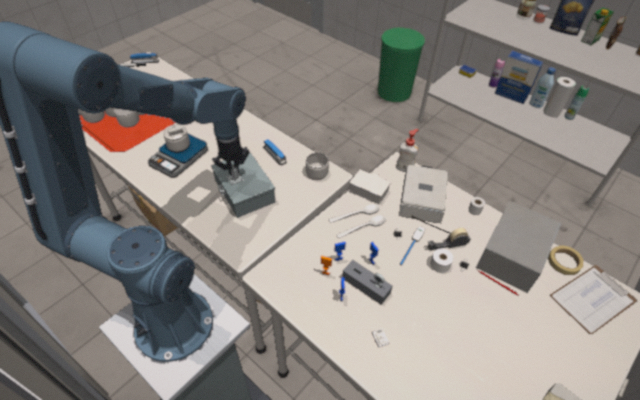

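```bash
python3 -c "
from h import *
st()
from workcell import hand_in
print(hand_in())"
```

```text
t 14.4 tcp [0.4701 0.2463 0.1754] tip depth mm 38.1 twist cw 91.68 tilt [ 0.0013 -0.0003] F [-1.9 -1.3  7.1] T [-0.42  0.36  0.03] w 0.0084 q6 0.62
the job is handed in; nothing more can be done
None
```

I drew the square-headed key from the block and worked it into the lock with about 8° clockwise, then about 8° anticlockwise. I seated it fully, turned it a quarter turn clockwise, and handed in at 14.4 s while still holding it.

Last checks:
- **Key depth:** the tip is about 38 mm below the lock face. Wrist force is about 7 N up, so the collar is pressed on the face.
- **Turn:** the gripper stands 91.7° clockwise from the slot. The wrist picture shows the head aligned with the pads to about 1°, so no slip in the grip.
- **Grip:** the opening reads 8.4 mm on the 9 mm head.
- **Bystanders:** the last scene picture shows the jar, stapler and blue and orange keys where they were. I did not measure the round key or check the tags separately, and the arm kept clear of both.

No check failed. The rotor angle can't be read directly. I inferred about 1.35 rad or a little more from the turn, and did not confirm the bolt position in the pictures.

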